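Fill the seasoning tin, close it with its double lid, take off the outer lid

ROBOT

A 6-joint arm with a two-finger parallel gripper is mounted at the origin on the work surface. World frame = base frame: x ahead of the robot, y to its left, z up, the work surface at z = 0. Lengths are in mm, angles in degrees, forces in N, time in s.
With the tool pointing down it reaches from about 300 to 850 mm from the base axis. Payload 4.2 kg.
Tool frame: the origin (TCP) lies midway between the tips of the shut fingers; the grasp point (between the pads) lies 19 mm behind it (env.grasp_offset is the distance from the TCP to the grasp point, in mm); z points along the fingers, y is the line along which they close (so a half turn about z gives the same grasp; the last joint's range is limited). The gripper opens to 91 mm and grips with 3 to 60 N. Pads are 32 mm wide; open, the fingers measure 118 mm over their backs; the gripper's body (76 mm by 178 mm) begins 60 mm behind the grasp point.
Start: joints at [-72.365, 18.312, 89.639, -0, 72.044, -1.146], TCP at [185.131, -544.398, 213.976] pointing down, gripper open.
Joint ranges: [-177.97, 177.97], [-48.28, 115.42], [12.27, 149.76], [-77.06, 257.06], [2.81, 150.46], [-146.56, 146.56]. Speed limits (degrees/s): [147.25, 147.25, 180, 180, 180, 180].

INTERFACE

Orientations are given as [roll, pitch, yaw] about the fixed x, y, z axes, in that order (R = Rz(yaw) Ry(pitch) Rx(roll)).
In Python, from workcell import env, optics gives the robot as it stands. The module is installed in compiled form; this text tells all that it offers.
- The arm moves only by the tool send_rows, never from a script. Its argument "targets" is a list that holds one entry, the list of rows, each a list of 7 numbers: the turn, a rotation vector about the world's x, y, z scaled (see below), then the shift along the world's x, y, z scaled (see below), then the closure, from -1 (fully open) to 1 (shut). In form: [[[rx, ry, rz, x, y, z, gripper], ...]]. A call has 1 to 12 rows; each row shifts and turns the commanded pose from where the row before left it; what a row does not reach is not made up. The controller multiplies each number of a shift by 0.2 m and each number of a turn by pi/2 rad. A row lasts 1/10 s, in which the tool goes at most 50 mm and 8.59 degrees, less where a joint would pass 70% of its speed; a pose out of reach is approached as far as the arm can. A call with a number of a shift or a turn outside -1 to 1 is refused whole. A call with a gripper value outside its range is refused whole. The fingers move at their own pace and stop on an object; "grip_force" is the grip in N (left out, the last holds). Time passes only in rows, so rows that do not move let the fingers close. It gives the time, the measured TCP pose, the force, the opening and the grip force at its end, in the units of the state.
- env.state(): the state, without advancing time (a new reading comes with each control period).
- optics.grab_frame(name): name is "scene" or "top" or "wrist"; returns (picture, depth): 400x640x3 uint8, red, green, blue; 400x640 float32, mm along the optical axis (not along the pixel's ray), 0 where there is no reading.
- optics.camera_info(name): a dict with "camera_matrix" (3x3 intrinsics, pixels), "k1" (the pictures are not rectified: a ray, as slopes to the right and down, at radius r is drawn at 1 + k1 r^2 times it, then the intrinsics apply), "R" (3x3) and "t" (3): a world point X has camera coordinates R X + t; the wrist camera has in their place "mount" (4x4, takes a point from camera to tool coordinates, whose origin is the TCP and whose axes are the flange's). Camera axes: x right, y down, z forward; pixel columns grow to the right and rows downward; lengths in mm; the calibration is good to about 2 mm. A picture is of the moment at which its call begins: read the wrist's pose just before it. camera_info takes no time and is no camera call.
- env.job_done(): hands the job in; it is judged then, once.
Trained networks look in the newest picture that a camera, given by its name, has taken for a name from the list of things; names that differ only in an ending like _2 or _b are one class to them, and where a whole thing is asked for, a point or a joint stands for the part that bears it (a point fixed in the world has none). Each returns a list of dicts, best first, with "conf" (0 to 1); they miss things now and then, are a little off and sometimes report something else, mostly with a low value. They report only what shows in the picture. A call takes as long as a camera call.
- optics.silhouettes(camera, name): "mask" (400x640 bool, what is visible of it) and "at" ([column, row] in pixels, amid what is visible of it).
- optics.place_of(camera, name): "at" ([column, row] in pixels: a listed point, or the origin of a listed thing).
The state is a dict: "time_s": time; "qpos": joint angles; "qvel": joint speeds; "effort": joint torques, N m; "ee_pos": TCP position; "ee_rot": TCP orientation; "force": force on the tool from outside, world axes, zero at the start; "torque": the same for the moment, N m; "gripper_width": finger opening in mm; "gripper_force": force on a finger pad.
Only numpy, scipy, OpenCV 4.12 (cv2) and the standard library are available. Lean on these libraries where they do the work, as an engineer would, in place of code of your own. Each camera call takes 0.05 s, during which the arm holds its last target. There are 200 camera calls.

TASK

Stand the red-knobbed and the yellow-knobbed seasoning pots upright in the two empty pockets of the round tin (either pot in either pocket); then carry the nested double lid over by the black knob of its inner lid, both lids together, and lower it gently until the inner lid is fully seated on the tin. Then take the outer lid alone by its blue collar and lift it until it is well clear above the black knob, leaving the inner lid seated and undisturbed, and finish while still holding the outer lid level up there: do not put it down or let go. Do not tip the pots, and leave the two green pots and the tub, bottle, carton and spoon around the work where they are.

Things in the scene. Friction and masses are not known exactly. Their poses are not given: they have to be found in the camera images.
- tin_rim (a point): Centre of the mouth, at rim height, of the round steel tin: outside diameter 182 mm, inside 174 mm, rim 70 mm above the table; fixed. A white block with four round pockets in a square (60 mm between neighbours, each 42 mm off the tin's axis) sits inside, its top 36 mm below the rim. z up; the empty pockets lie on this frame's x = y diagonal.
- pocket_a (a point): Centre of the mouth of one empty pocket, in the top face of the white block 34 mm above the table: diameter 42 mm, 25 mm deep (its floor is 9 mm above the table). z up.
- pocket_b (a point): Centre of the mouth of the other empty pocket, the same size: diameter 42 mm, 25 mm deep.
- pocket_c (a point): Centre of the mouth of a pocket of the same size, already filled with a green-knobbed pot.
- pocket_d (a point): Centre of the mouth of the other pocket already filled with a green-knobbed pot.
- pot_red_mid (a point): Centre (half-way up) of the loose closed aluminium pot with red knob, standing on the table: body diameter 38 mm, 30 mm high, topped by a round knob of diameter 20 mm, height 20 mm (5 to 25 mm above this centre). 50 mm high in all, about 0.08 kg, z up. Seated in a pocket this centre is level with the pocket's mouth, the knob's top 11 mm below the tin's rim.
- pot_yellow_mid (a point): Centre of the loose pot with yellow knob, same shape and size as the red one.
- pot_c_mid (a point): Centre of a green-knobbed pot of the same shape, already standing in pocket_c; stays there.
- pot_d_mid (a point): Centre of the other green-knobbed pot, already standing in pocket_d; stays there.
- inner_knob (a point): Centre of the inner lid's black knob: cylinder, diameter 24 mm, height 24 mm, on a 14 mm stem up through the outer lid's collar; z up. Steel inner lid, about 0.25 kg: underside 62 mm below this point; plug diameter 166 mm, 6 mm high, enters the tin; flange above it, diameter 182 mm, rests on the rim. Seated, this point is 56 mm above the rim. Lifting by this knob lifts both lids.
- outer_collar (a point): Centre of the outer lid's blue collar: upright tube, outside diameter 48 mm, bore 32 mm, 28 mm high (14 mm up and down), standing on the lid's flat top; z up. Aluminium outer lid: diameter 193 mm, about 0.15 kg, skirt edge 24 mm below this point. It lies loose on the inner lid with 2.5 mm side play; nested, this point is 31 mm below the black knob's centre.
- red_tub: Red plastic tub, diameter 90 mm, 85 mm high, origin at the centre of its underside; bystander.
- sauce_bottle: Yellow sauce bottle, diameter 60 mm, 140 mm high, origin at the centre of its underside; bystander.
- glove_carton: White and green carton of gloves, 240 x 130 x 75 mm (x, y, z), origin at the centre of its underside; bystander.
- serving_spoon: Spoon lying on the table along its x axis, about 200 mm long; bystander.

How it is judged (in metres and radians):
On the way, in this order (a step that is already met when the one before it is completed fails the run):
1. both loose pots stand in the two empty pockets ((((horizontal distance between pot_red_mid and pocket_a below 0.006 m and z of pot_red_mid in the frame of pocket_a below 0.004 m and angle between pot_red_mid's own z axis and vertical below 0.15 rad) and (horizontal distance between pot_yellow_mid and pocket_b below 0.006 m and z of pot_yellow_mid in the frame of pocket_b below 0.004 m and angle between pot_yellow_mid's own z axis and vertical below 0.15 rad)) or ((horizontal distance between pot_red_mid and pocket_b below 0.006 m and z of pot_red_mid in the frame of pocket_b below 0.004 m and angle between pot_red_mid's own z axis and vertical below 0.15 rad) and (horizontal distance between pot_yellow_mid and pocket_a below 0.006 m and z of pot_yellow_mid in the frame of pocket_a below 0.004 m and angle between pot_yellow_mid's own z axis and vertical below 0.15 rad))) and horizontal distance between pot_c_mid and pocket_c below 0.006 m and z of pot_c_mid in the frame of pocket_c below 0.004 m and angle between each of pot_c_mid, pot_d_mid's own z axis and vertical below 0.15 rad and horizontal distance between pot_d_mid and pocket_d below 0.006 m and z of pot_d_mid in the frame of pocket_d below 0.004 m), for 0.2 s.
2. the inner lid is seated on the tin with the outer lid still nested on it (horizontal distance between inner_knob and tin_rim below 0.007 m and z of inner_knob in the frame of tin_rim between 0.052 and 0.059 m and angle between inner_knob's own z axis and vertical below 0.05 rad and z of outer_collar in the frame of inner_knob below -0.028 m), for 0.2 s.
At the end, for the whole second after the job is handed in: Four pots in pockets (6 mm of axis, 4 mm high, 0.15 rad); inner lid seated (7 mm of tin axis, knob 52-59 mm over rim, level 0.05 rad), untouched; fingers hold the outer lid still, level within 0.25 rad, collar centre over 45 mm above black knob centre (all of step 1 and horizontal distance between inner_knob and tin_rim below 0.007 m and z of inner_knob in the frame of tin_rim between 0.052 and 0.059 m and angle between inner_knob's own z axis and vertical below 0.05 rad and z of outer_collar in the frame of inner_knob above 0.045 m and angle between outer_collar's own z axis and vertical below 0.25 rad and contact force between the fingers and outer_lid above 1 N and contact force between each of outer_lid, the fingers and inner_lid below 0.2 N and linear speed of outer_lid below 0.05 m/s); the arm keeps its last pose, push and grip.
It fails at once if the outer lid comes off the inner lid while the inner lid is not seated on the tin (the lids travel together; the inner lid stays undisturbed when the outer one is lifted) (z of outer_collar in the frame of inner_knob above -0.019 m and (horizontal distance between inner_knob and tin_rim above 0.009 m or z of inner_knob in the frame of tin_rim above 0.061 m)).
It fails at once if the inner lid is dropped onto the tin (faster than 0.3 m/s in the last 15 mm) (horizontal distance between inner_knob and tin_rim below 0.02 m and z of inner_knob in the frame of tin_rim below 0.071 m and linear speed of inner_lid above 0.3 m/s).
It fails at once if a pot is tipped over (more than 0.7 rad) (angle between any of pot_red_mid, pot_yellow_mid, pot_c_mid, pot_d_mid's own z axis and vertical above 0.7 rad).
It fails at once if a green pot leaves its pocket (z of pot_c_mid in the frame of pocket_c above 0.012 m or z of pot_d_mid in the frame of pocket_d above 0.012 m).
It fails at once if a bystander is pushed more than 30 mm (distance of any of red_tub, sauce_bottle, glove_carton, serving_spoon from where it was at the start of the episode above 0.03 m).
It also fails if it takes over 72 s, if anything falls off the work surface, if the arm or the gripper's body presses on something with over 40 N, if the wrist force passes 120 N, or if a joint passes its speed limit or range.

## Working session

There is one attempt and no reset: what is moved stays moved. The work goes in short steps, Python scripts to look and compute and a tool call to move; the robot and the scene stay as the last step left them, time stands still between calls to the robot, and variables do not carry over. Pictures are saved under pics/ and viewed, at most 10 in all, crops included, and the job is handed in when it is done.

Besides the shell and the picture viewer there is one more tool, called after ">>>" by a JSON object that holds its "op" and its "data", one argument or row to a line. send_rows: Moves the arm, as the interface text tells. Its arguments: {"type":"object","properties":{"targets":{"type":"array"},"grip_force":{"type":"number"}},"required":["targets"]}

```bash
mkdir -p pics
cat > h.py <<'E'
import numpy as np, cv2
from workcell import env, optics
from scipy.spatial.transform import Rotation as Ro
def cam(name):
    c=optics.camera_info(name); K=np.array(c["camera_matrix"]); k1=c["k1"]
    if "R" in c: R=np.array(c["R"]);t=np.array(c["t"]); return K,k1,R.T,-R.T@t
    s=env.state(); M=np.array(c["mount"]); T=Ro.from_euler('xyz',s["ee_rot"],degrees=True).as_matrix()
    return K,k1,T@M[:3,:3],T@M[:3,3]+np.array(s["ee_pos"])
def rays(C,px):
    K,k1,R,o=C
    px=np.atleast_2d(np.array(px,float)).reshape(-1,1,2)
    u=cv2.undistortPoints(px,K,np.array([k1,0,0,0.])).reshape(-1,2)
    return np.c_[u,np.ones(len(u))]
def at_z(C,px,z):
    d=rays(C,px)@C[2].T; o=C[3]
    return o+d*((z-o[2])/d[:,2])[:,None]
def cloud(C,depth,mask):
    r,c=np.nonzero(mask&(depth>0))
    return C[3]+(rays(C,np.c_[c,r])*depth[r,c][:,None])@C[2].T
def circ(p):
    A=np.c_[2*p,np.ones(len(p))]; x=np.linalg.lstsq(A,(p**2).sum(1),rcond=None)[0]
    return x[:2],np.sqrt(x[2]+x[:2]@x[:2])
E
python3 - <<'E'
from h import *
print(env.state())
H=dict(tin_rim=70,pocket_a=34,pocket_b=34,pocket_c=34,pot_red_mid=25,pot_yellow_mid=25,pot_c_mid=34,pot_d_mid=34,inner_knob=62,outer_collar=31,red_tub=0,sauce_bottle=0,glove_carton=0,serving_spoon=0)
for n in ("top","scene"):
    C=cam(n); im,d=optics.grab_frame(n); cv2.imwrite(f"pics/{n}.png",im[:,:,::-1]); print(n,C[3].round())
    for k,z in H.items():
        for r in optics.place_of(n,k)[:4]:
            if r["conf"]>.3: print(k,round(r["conf"],2),np.round(r["at"]),at_z(C,r["at"],z).round(1)[0])
E
```

```text
{'time_s': 0.0, 'qpos': array([-7.23639172e+01,  1.83512623e+01,  8.97090144e+01,  5.52999001e-04,
        7.20428773e+01, -1.14371683e+00]), 'qvel': array([ 0.01795029, -0.03696579, -0.15046162,  0.03320042,  0.14736272,
        0.02668391]), 'effort': array([-1.35367109e-04, -4.12454510e+01, -2.31975782e+01,  7.27406982e-02,
        4.56517248e-02, -1.57318050e-04]), 'ee_pos': array([ 184.97677478, -543.88135027,  213.1064061 ]), 'ee_rot': array([-1.79896877e+02, -2.58463077e-03,  1.87796263e+01]), 'force': array([ 0.43490423,  0.21775887, -0.19608305]), 'torque': array([ 0.01309132, -0.01348262, -0.00424678]), 'gripper_force': 0.0, 'gripper_width': 91.42491369851167}
top [ 526.    2. 1331.]
tin_rim 0.6 [252. 236.] [524.8 210.4  70. ]
tin_rim 0.49 [453. 196.] [ 630.5 -385.4   70. ]
pocket_a 0.75 [262. 248.] [488.  187.1  34. ]
pocket_a 0.73 [264. 234.] [528.6 181.3  34. ]
pocket_a 0.58 [241. 245.] [498.3 251.2  34. ]
pocket_b 0.75 [262. 248.] [488.  187.1  34. ]
pocket_b 0.73 [264. 234.] [528.6 181.3  34. ]
pocket_b 0.58 [241. 245.] [498.3 251.2  34. ]
pocket_c 0.75 [262. 248.] [48
[... 1206 characters left out ...]
[513.6 267.4  34. ]
pocket_c 0.6 [368. 168.] [484.7 201.1  34. ]
pot_yellow_mid 0.54 [309. 166.] [448.5  -6.6  25. ]
pot_c_mid 0.75 [306. 215.] [654.7 -30.7  34. ]
pot_c_mid 0.55 [365. 166.] [475.3 192.2  34. ]
pot_d_mid 0.6 [383. 190.] [580.8 237.3  34. ]
inner_knob 0.44 [255. 184.] [ 536.8 -193.1   62. ]
outer_collar 0.9 [258. 191.] [ 542.5 -187.6   31. ]
red_tub 0.75 [326. 263.] [814.7  21.3   0. ]
red_tub 0.69 [310. 168.] [436.3  -2.9   0. ]
red_tub 0.6 [307. 212.] [625.6 -25.9   0. ]
sauce_bottle 0.78 [193. 221.] [ 625.4 -410.4    0. ]
sauce_bottle 0.32 [381. 185.] [539.1 242.7   0. ]
glove_carton 0.91 [460. 177.] [530.4 529.2   0. ]
serving_spoon 0.85 [166. 191.] [ 491.7 -521.1    0. ]
```

Run:
```python
import cv2
a=cv2.imread("pics/top.png")[120:300,200:480]
cv2.imwrite("pics/top_crop.png",cv2.resize(a,(800,514),interpolation=cv2.INTER_CUBIC))
from h import *
# colour based knobs from top camera: use depth clouds
C=cam("top"); im,d=optics.grab_frame("top")
hsv=cv2.cvtColor(im,cv2.COLOR_RGB2HSV)
m=np.ones(d.shape,bool); r,c=np.nonzero(d>0); P=cloud(C,d,d>0); h=hsv[r,c]
def rep(n,s):
    if s.sum(): print(n,s.sum(),P[s].mean(0).round(1),np.median(P[s],0).round(1),P[s][:,2].max().round(1),np.ptp(P[s],axis=0).round(1))
sat=(h[:,1]>120)&(h[:,2]>60)
near=lambda x,y,R:np.hypot(P[:,0]-x,P[:,1]-y)<R
rep("red",sat&((h[:,0]<8)|(h[:,0]>172))&near(643,-20,40))
rep("yel",sat&(h[:,0]>18)&(h[:,0]<35)&near(436,-3,40))
rep("black",(h[:,2]<60)&near(545,-195,50))
rep("blue",sat&(h[:,0]>95)&(h[:,0]<130)&near(545,-195,50))
rep("green",sat&(h[:,0]>40)&(h[:,0]<90)&near(525,215,90)&(P[:,1]<215))
rep("green",sat&(h[:,0]>40)&(h[:,0]<90)&near(525,215,90)&(P[:,1]>215))
s=near(525,215,110)&(P[:,2]>60)&(P[:,2]<80); rep("rim",s); print(circ(P[s][:,:2]))
s=near(545,-195,110)&(P[:,2]>8)&(P[:,2]<30); rep("lid",s); print(circ(P[s][:,:2]))
s=near(545,-195,110); print(np.percentile(P[s][:,2],[5,25,50,75,95,99]))
```

```text
red 29 [643.2 -29.8  48.2] [642.9 -31.   49.9] 54.8 [16.7 15.9 27.2]
yel 26 [442.9  -5.2  49.4] [443.1  -5.5  50.9] 56.0 [14.1 15.1 32.9]
black 56 [ 547.3 -193.8   68.7] [ 548.2 -193.    74. ] 79.3 [24.9 25.4 72. ]
blue 109 [ 546.9 -193.6   44.6] [ 546.4 -193.6   45.4] 78.0 [45.  45.2 65.2]
green 31 [480.9 199.5  57.4] [480.1 199.1  58.1] 64.7 [15.4 16.  24.6]
green 27 [558.2 234.1  57.7] [557.8 234.1  58.9] 63.1 [12.  15.1 24.1]
rim 273 [519.3 227.4  67.9] [517.6 236.1  68.4] 76.3 [179.7 181.9  16.3]
(array([520.65492025, 218.68595799]), np.float64(86.84203786874669))
lid 2902 [ 547.9 -193.5   17.6] [ 547.7 -192.4   17.6] 27.3 [188.3 202.   19.1]
(array([ 548.28240122, -193.9702687 ]), np.float64(69.95622825888378))
[-1.16901855 13.21134404 16.87235293 19.11734323 24.48192432 72.39119872]
```

View pics/top_crop.png

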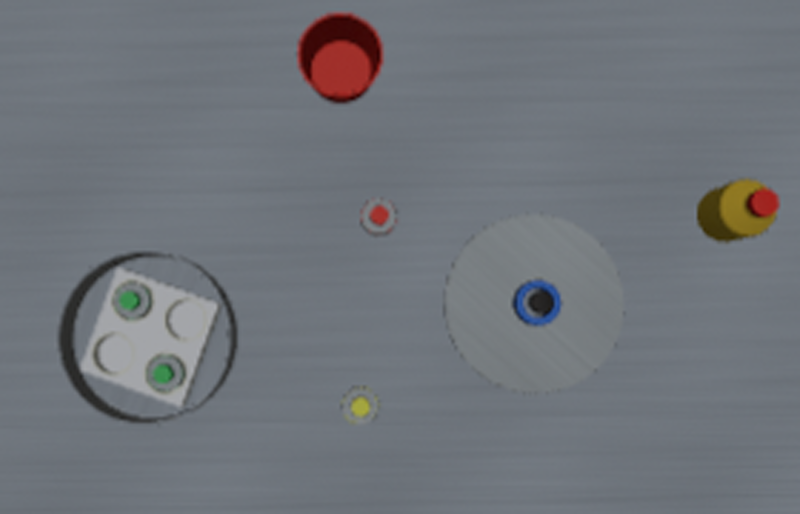

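The crop shows the tin at crop px (150,335), with its empty pockets at upper right (185,320) and lower left (113,353). The red pot is at (379,215), the yellow pot at (360,406) and the lid at (537,302). All of this agrees with the depth numbers, so I'm moving above the red pot.

>>> {"op": "send_rows", "data": {
  "targets": [
    [[0,0,0.0145,0.143,0.161,0,-1],[0,0,0.0145,0.143,0.161,0,-1],[0,0,0.0145,0.143,0.161,0,-1],[0,0,0.0145,0.143,0.161,0,-1],[0,0,0,0.143,0.161,0,-1],[0,0,0,0.143,0.161,0,-1],[0,0,0,0.143,0.161,0,-1],[0,0,0,0.143,0.161,0,-1]]
  ]
}}

```text
time_s: 2.35
ee_pos: [414.9, -285.4, 214.2]
ee_rot: [180.0, -0.0, 24.0]
force: [-0.3, -1.1, -0.1]
gripper_width: 91.4
gripper_force: 0.0
```

>>> {"op": "send_rows", "data": {
  "targets": [
    [[0,0,0,0.143,0.161,0,-1],[0,0,0,0.143,0.161,0,-1],[0,0,0,0.143,0.161,0,-1],[0,0,0,0.143,0.161,0,-1],[0,0,0,0.143,0.161,0,-1],[0,0,0,0.143,0.161,0,-1],[0,0,0,0.143,0.161,0,-1],[0,0,0,0.143,0.161,0,-1],[0,0,0,0,0,0,-0.3],[0,0,0,0,0,0,-0.3]]
  ]
}}

```text
time_s: 3.35
ee_pos: [642.8, -28.5, 213.3]
ee_rot: [-180.0, 0.1, 24.1]
force: [-0.3, -0.3, -0.9]
gripper_width: 78.3
gripper_force: 0.0
```

Run:
```python
from h import *
s=env.state(); print(s["ee_pos"],s["ee_rot"],s["gripper_width"],s["time_s"])
print(np.array(optics.camera_info("wrist")["mount"]).round(2), optics.camera_info("wrist")["camera_matrix"])
C=cam("wrist"); im,d=optics.grab_frame("wrist"); cv2.imwrite("pics/w1.png",im[:,:,::-1])
for k in ("pot_red_mid","pot_yellow_mid","inner_knob"):
    for r in optics.place_of("wrist",k)[:2]: print(k,round(r["conf"],2),np.round(r["at"]),at_z(C,r["at"],25).round(1)[0])
```

```text
[642.80027939 -28.52649348 213.33399743] [-1.79996574e+02  7.50108106e-02  2.41029989e+01] 78.27785970781252 3.35
[[   0.     -0.96   -0.27   76.07]
 [   1.     -0.      0.     -0.46]
 [  -0.     -0.27    0.96 -171.09]
 [   0.      0.      0.      1.  ]] [[309.25881287   0.         319.15405521]
 [  0.         309.25881287 197.52211611]
 [  0.           0.           1.        ]]
pot_red_mid 0.86 [319. 176.] [643.  -27.6  25. ]
pot_yellow_mid 0.8 [241. 301.] [445.1  -1.5  25. ]
```

View pics/w1.png

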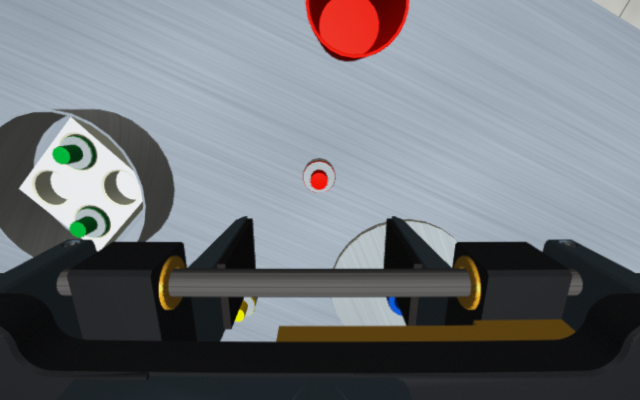

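The wrist view shows the red pot at px (319,176), directly ahead of the open fingers. The estimate (643,-28) agrees with the top camera, so I'm descending to grip the knob.

>>> {"op": "send_rows", "data": {
  "targets": [
    [[0,0,0,0,0,-0.2,-0.3],[0,0,0,0,0,-0.2,-0.3],[0,0,0,0,0,-0.2,-0.3],[0,0,0,0,0,-0.15,-0.3],[0,0,0,0,0,-0.1,-0.3],[0,0,0,0,0,-0.05,-0.3],[0,0,0,0,0,0,-0.3]]
  ],
  "grip_force": 12
}}

```text
time_s: 4.25
ee_pos: [641.7, -29.9, 33.1]
ee_rot: [-179.9, 0.1, 23.9]
force: [0.2, -0.6, 1.4]
gripper_width: 59.3
gripper_force: 0.0
```

Run:
```python
from h import *
s=env.state(); print(s["ee_pos"],s["ee_rot"],s["gripper_width"],s["time_s"])
C=cam("wrist"); im,d=optics.grab_frame("wrist"); 
hsv=cv2.cvtColor(im,cv2.COLOR_RGB2HSV)
m=((hsv[:,:,0]<8)|(hsv[:,:,0]>172))&(hsv[:,:,1]>150)&(np.abs(d-120)<80)
P=cloud(C,d,m);P=P[np.hypot(P[:,0]-643,P[:,1]+28)<25]; t=P[P[:,2]>P[:,2].max()-6]
print(len(P),P[:,2].max(),circ(t[:,:2]),t.mean(0))
for r in optics.place_of("wrist","pot_red_mid")[:2]: print(round(r["conf"],2),np.round(r["at"]),at_z(C,r["at"],25).round(1)[0])
```

```text
[641.69677692 -29.90994512  33.09209243] [-1.79944841e+02  1.20113641e-01  2.39374168e+01] 59.341719941220624 4.25
1406 52.18856859363348 (array([643.50870915, -27.18025352]), np.float64(7.043508004259453)) [643.73677041 -27.07182797  50.08995148]
0.63 [317. 235.] [641.8 -27.8  25. ]
```

>>> {"op": "send_rows", "data": {
  "targets": [
    [[0,0,0,0,0.005,0,1],[0,0,0,0,0,0,1],[0,0,0,0,0,0,1],[0,0,0,0,0,0,1],[0,0,0,0,0,0,1]]
  ],
  "grip_force": 12
}}

```text
time_s: 4.85
ee_pos: [642.8, -28.1, 34.2]
ee_rot: [180.0, -0.0, 24.0]
force: [-0.7, -0.4, 0.4]
gripper_width: 22.2
gripper_force: 0.0
```

>>> {"op": "send_rows", "data": {
  "targets": [
    [[0,0,0,0,0,0,1],[0,0,0,0,0,0,1],[0,0,0,0,0,0.1,1],[0,0,0,0,0,0.2,1],[0,0,0,0,0,0.2,1],[0,0,0,0,0,0.15,1],[0,0,0,-0.08,0.17,0,1],[0,0,0,-0.1,0.19,0,1],[0,0,0,-0.1,0.19,0,1],[0,0,0,-0.1,0.19,0,1],[0,0,0,-0.1,0.19,0,1],[0,0,0,-0.05,0.1,0,1]]
  ]
}}

```text
time_s: 6.05
ee_pos: [534.6, 180.2, 163.8]
ee_rot: [-179.9, 0.1, 24.1]
force: [0.3, -0.3, -0.8]
gripper_width: 19.6
gripper_force: 12.0
```

>>> {"op": "send_rows", "data": {
  "targets": [
    [[0,0,0,0,0,0,1],[0,0,0,0,0,0,1]]
  ]
}}

```text
time_s: 6.25
ee_pos: [536.7, 177.8, 163.9]
ee_rot: [180.0, 0.0, 24.1]
force: [-0.1, -0.8, 0.0]
gripper_width: 19.4
gripper_force: 12.0
```

Run:
```python
from h import *
s=env.state(); print(s["ee_pos"],s["ee_rot"],s["gripper_width"],s["gripper_force"],s["time_s"])
C=cam("wrist"); im,d=optics.grab_frame("wrist"); cv2.imwrite("pics/w2.png",im[:,:,::-1]); np.save("w2d.npy",d)
for k,z in (("pot_red_mid",s["ee_pos"][2]-8),("pocket_a",34),("pot_c_mid",34),("tin_rim",70)):
    for r in optics.place_of("wrist",k)[:4]: print(k,round(r["conf"],2),np.round(r["at"]),at_z(C,r["at"],z).round(1)[0])
P=cloud(C,d,d>0); r,c=np.nonzero(d>0); hsv=cv2.cvtColor(im,cv2.COLOR_RGB2HSV)[r,c]
g=(hsv[:,0]>40)&(hsv[:,0]<90)&(hsv[:,1]>120)&(P[:,2]>52)&(P[:,2]<64)
for q in (g&(P[:,1]<216),g&(P[:,1]>=216)): print("green top",q.sum(),P[q].mean(0).round(1),circ(P[q][:,:2]))
e=(P[:,2]>67)&(P[:,2]<73)&(np.abs(np.hypot(P[:,0]-520,P[:,1]-217)-89)<10); print("rim",e.sum(),circ(P[e][:,:2]),P[e][:,2].mean())
e=(hsv[:,0]<8)&(hsv[:,1]>150)&(P[:,2]>90); print("red",e.sum(),P[e].mean(0),P[e].max(0))
```

```text
[536.73300241 177.76579388 163.88108511] [1.79954421e+02 6.37097600e-03 2.40703483e+01] 19.38363463468229 11.997538357973099 6.25
pot_red_mid 0.92 [319. 236.] [537.  178.4 155.9]
pocket_a 0.67 [317. 185.] [539.6 182.1  34. ]
pocket_a 0.64 [232. 187.] [502.6 258.3  34. ]
pot_c_mid 0.72 [280. 227.] [482.9 198.3  34. ]
tin_rim 0.66 [266. 198.] [518.1 221.2  70. ]
green top 236 [483.4 204.4  58.6] (array([482.8790139 , 204.21834746]), np.float64(6.098290695870195))
green top 397 [558.7 236.6  59.1] (array([558.51173958, 236.61210575]), np.float64(7.016103651639932))
rim 1765 (array([519.46751291, 219.63266453]), np.float64(88.99701019023013)) 69.88546069018389
red 1444 [540.54102737 179.88797036 175.89125423] [566.52475473 196.7278555  255.70996469]
```

View pics/w2.png

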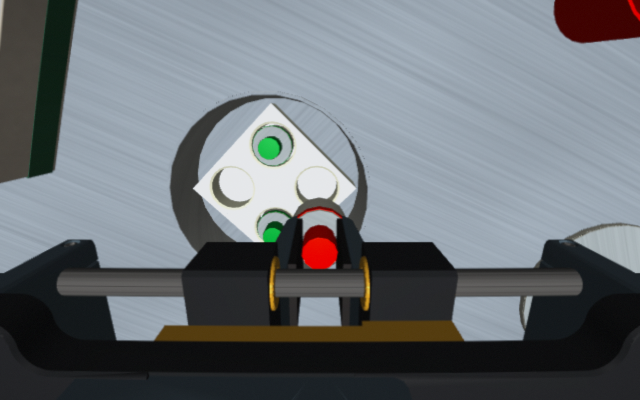

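The view shows the red pot held upright by its knob at (319,250). Both empty pockets, (317,185) and (233,187), are in full view, and I'm refining their centres from depth.

```bash
cat >> h.py <<'E'
from scipy.optimize import minimize
def hole(P,g,R=21):
    """centre of a round hole in the z=34 plane: block-top points must stay outside R, and fill just outside"""
    q=P[(abs(P[:,2]-34)<4)&(np.hypot(P[:,0]-g[0],P[:,1]-g[1])<34),:2]
    f=lambda c:np.sum(1/(1+np.exp((np.hypot(*(q-c).T)-R)/.8)))
    gr=[(f(np.array([x,y])),x,y) for x in np.arange(g[0]-7,g[0]+7,.5) for y in np.arange(g[1]-7,g[1]+7,.5)]
    gr.sort(); m=np.array([t[1:] for t in gr if t[0]<gr[0][0]+0.5+.02*len(q)])
    return m.mean(0).round(1),m.std(0).round(1),len(q),round(gr[0][0],1)
E
python3 - <<'E'
from h import *
S=[]
for i in range(3):
    s=env.state();C=cam("wrist");im,d=optics.grab_frame("wrist");P=cloud(C,d,d>0);S.append(s["ee_pos"])
    print(s["ee_pos"].round(1),hole(P,(536.5,181)),hole(P,(503,258)))
    e=(P[:,2]>67)&(P[:,2]<73)&(np.abs(np.hypot(P[:,0]-520,P[:,1]-219)-89)<6); print(circ(P[e][:,:2]))
# held pot body: aluminium ring top face at tcp z -2ish
z0=s["ee_pos"][2]
q=P[(np.hypot(P[:,0]-537,P[:,1]-178)<24)&(abs(P[:,2]-(z0-9))<14)]
print(len(q),q.mean(0),np.percentile(q[:,2],[2,50,98]))
E
```

```text
[537.2 176.8 163.8] (array([533.2, 178.5]), array([2.3, 1.7]), 1480, np.float64(60.9)) (array([502.7, 257.8]), array([1.1, 1.1]), 1967, np.float64(95.3))
(array([519.4749797 , 219.62519759]), np.float64(89.0062963546883))
[537.2 176.9 163.9] (array([533.1, 178.6]), array([2.3, 1.7]), 1474, np.float64(58.7)) (array([502.8, 257.7]), array([1.1, 1.1]), 1967, np.float64(96.0))
(array([519.43328938, 219.62568985]), np.float64(89.02577970434962))
[537.1 177.  163.9] (array([533.3, 178.6]), array([2.3, 1.6]), 1478, np.float64(58.8)) (array([502.6, 257.7]), array([1.1, 1. ]), 1965, np.float64(95.2))
(array([519.44166726, 219.64148368]), np.float64(88.99109734258879))
1229 [549.01704064 182.59255134 158.13632842] [142.23810645 159.86410012 168.09932568]
```

>>> {"op": "send_rows", "data": {
  "targets": [
    [[0,0,0,-0.004,0.019,0,1],[0,0,0,0,0,-0.15,1],[0,0,0,0,0,-0.15,1],[0,0,0,0,0,-0.1,1],[0,0,0,0,0,-0.05,1],[0,0,0,0,0,-0.02,1],[0,0,0,0,0,-0.01,1],[0,0,0,0,0,0,1]]
  ]
}}

```text
time_s: 7.45
ee_pos: [536.6, 181.8, 68.7]
ee_rot: [180.0, -0.1, 24.0]
force: [0.2, -0.0, -0.8]
gripper_width: 19.5
gripper_force: 12.0
```

>>> {"op": "send_rows", "data": {
  "targets": [
    [[0,0,0,0,0,-0.01,1],[0,0,0,0,0,-0.01,1],[0,0,0,0,0,-0.01,1],[0,0,0,0,0,0,1]]
  ]
}}

```text
time_s: 7.85
ee_pos: [535.8, 181.6, 61.8]
ee_rot: [180.0, 0.0, 24.0]
force: [0.1, 0.4, -0.8]
gripper_width: 19.2
gripper_force: 12.0
```

>>> {"op": "send_rows", "data": {
  "targets": [
    [[0,0,0,0,0,-0.03,1],[0,0,0,0,0,-0.03,1],[0,0,0,0,0,-0.015,1],[0,0,0,0,0,-0.01,1],[0,0,0,0,0,0,1]]
  ]
}}

```text
time_s: 8.35
ee_pos: [535.7, 181.5, 44.5]
ee_rot: [180.0, 0.0, 24.0]
force: [0.1, 0.4, -0.0]
gripper_width: 19.8
gripper_force: 12.0
```

>>> {"op": "send_rows", "data": {
  "targets": [
    [[0,0,0,0,0,-0.006,1],[0,0,0,0,0,0,0.15],[0,0,0,0,0,0,0.15],[0,0,0,0,0,0,0.15]]
  ]
}}

```text
time_s: 8.75
ee_pos: [536.1, 181.7, 44.1]
ee_rot: [180.0, -0.0, 24.0]
force: [0.3, 0.9, 0.9]
gripper_width: 38.5
gripper_force: 0.0
```

>>> {"op": "send_rows", "data": {
  "targets": [
    [[0,0,0,0,0,0.03,0.15],[0,0,0,0,0,0.1,0.15],[0,0,0,0,0,0.2,0.15],[0,0,0,0,0,0.2,0.15],[0,0,0,0,0,0.12,-0.3],[0,0,0,0,0,0,-0.3]]
  ]
}}

```text
time_s: 9.35
ee_pos: [538.4, 182.4, 178.6]
ee_rot: [179.9, -0.5, 24.0]
force: [-0.2, 0.3, -0.2]
gripper_width: 52.0
gripper_force: 0.0
```

Run:
```python
from h import *
s=env.state(); print(s["ee_pos"],s["time_s"])
C=cam("wrist"); im,d=optics.grab_frame("wrist"); cv2.imwrite("pics/w3.png",im[:,:,::-1])
P=cloud(C,d,d>0); r,c=np.nonzero(d>0); hsv=cv2.cvtColor(im,cv2.COLOR_RGB2HSV)[r,c]
e=((hsv[:,0]<8)|(hsv[:,0]>172))&(hsv[:,1]>150)&(P[:,2]>30)&(np.hypot(P[:,0]-536,P[:,1]-181)<30);t=e&(P[:,2]>P[e][:,2].max()-5); print("red",e.sum(),P[t].mean(0),P[e].max(0))
print(hole(P,(502.7,257.8)))
```

```text
[538.36666047 182.38729023 178.56567588] 9.35
red 369 [536.72689884 182.26150462  59.23014823] [555.46718184 197.70763459  61.36026783]
(array([502.6, 257.7]), array([1.1, 1.1]), 1784, np.float64(86.8))
```

The red pot is seated: its knob top is at z≈59 and it is centred on the pocket. Next is the yellow pot.

>>> {"op": "send_rows", "data": {
  "targets": [
    [[0,0,0,-0.0925,-0.185,0,-0.3],[0,0,0,-0.0925,-0.185,0,-0.3],[0,0,0,-0.0925,-0.185,0,-0.3],[0,0,0,-0.0925,-0.185,0,-0.3],[0,0,0,-0.0925,-0.185,0,-0.3],[0,0,0,0,0,-0.2,-0.3],[0,0,0,0,0,-0.15,-0.3],[0,0,0,0,0,0,-0.3]]
  ]
}}

```text
time_s: 10.2
ee_pos: [439.0, -3.7, 99.8]
ee_rot: [-179.7, 0.6, 24.0]
force: [-0.7, -0.3, 0.4]
gripper_width: 59.6
gripper_force: 0.0
```

Run:
```python
from h import *
s=env.state(); print(s["ee_pos"],s["ee_rot"],s["gripper_width"],s["time_s"])
C=cam("wrist"); im,d=optics.grab_frame("wrist")
P=cloud(C,d,d>0); r,c=np.nonzero(d>0); hsv=cv2.cvtColor(im,cv2.COLOR_RGB2HSV)[r,c]
e=(hsv[:,0]>20)&(hsv[:,0]<35)&(hsv[:,1]>150)&(P[:,2]>30)&(np.hypot(P[:,0]-443,P[:,1]+4)<30);t=e&(P[:,2]>P[e][:,2].max()-5); print("yel",e.sum(),P[t].mean(0),circ(P[t][:,:2]),P[e].max(0))
for r in optics.place_of("wrist","pot_yellow_mid")[:2]: print(round(r["conf"],2),np.round(r["at"]),at_z(C,r["at"],25).round(1)[0])
```

```text
[439.01064373  -3.65010704  99.80669978] [-179.72830768    0.57101283   23.95288585] 59.55748618158893 10.2
yel 617 [442.47722787  -2.95297833  50.1761981 ] (array([442.33193085,  -3.01639409]), np.float64(6.924823008109871)) [451.86279666   6.60528848  52.35885291]
0.55 [324. 198.] [445.6  -4.8  25. ]
```

>>> {"op": "send_rows", "data": {
  "targets": [
    [[0,0,0,0,0,-0.15,-0.3],[0,0,0,0,0,-0.12,-0.3],[0,0,0,0,0,-0.05,-0.3],[0,0,0,0,0,-0.025,-0.3],[0,0,0,0,0,0,-0.3]]
  ]
}}

```text
time_s: 10.8
ee_pos: [444.1, -3.3, 35.3]
ee_rot: [180.0, -0.1, 24.0]
force: [0.0, -0.0, -0.0]
gripper_width: 59.1
gripper_force: 0.0
```

>>> {"op": "send_rows", "data": {
  "targets": [
    [[0,0,0,0,0,-0.006,1],[0,0,0,0,0,0,1],[0,0,0,0,0,0,1],[0,0,0,0,0,0,1],[0,0,0,0,0,0,1],[0,0,0,0,0,0,1],[0,0,0,0,0,0,1],[0,0,0,0,0,0,1]]
  ]
}}

```text
time_s: 11.6
ee_pos: [443.5, -3.4, 33.7]
ee_rot: [180.0, -0.0, 24.0]
force: [-0.3, -0.2, 2.0]
gripper_width: 19.3
gripper_force: 12.0
```

>>> {"op": "send_rows", "data": {
  "targets": [
    [[0,0,0,0,0,0.1,1],[0,0,0,0,0,0.2,1],[0,0,0,0,0,0.2,1],[0,0,0,0,0,0.15,1],[0,0,0,0.042,0.187,0,1],[0,0,0,0.042,0.187,0,1],[0,0,0,0.042,0.187,0,1],[0,0,0,0.042,0.187,0,1],[0,0,0,0.042,0.187,0,1],[0,0,0,0.042,0.187,0,1],[0,0,0,0.042,0.184,0,1]]
  ]
}}

```text
time_s: 12.7
ee_pos: [502.0, 259.3, 163.0]
ee_rot: [180.0, 0.1, 24.0]
force: [1.0, -0.4, 0.2]
gripper_width: 19.4
gripper_force: 12.0
```

>>> {"op": "send_rows", "data": {
  "targets": [
    [[0,0,0,0,0,0,1],[0,0,0,0,0,0,1],[0,0,0,0,0,0,1]]
  ]
}}

```text
time_s: 13.0
ee_pos: [501.6, 256.7, 163.1]
ee_rot: [180.0, 0.1, 24.0]
force: [-0.3, -0.8, -1.0]
gripper_width: 19.6
gripper_force: 12.0
```

Run:
```python
from h import *
s=env.state(); print(s["ee_pos"],s["ee_rot"],s["gripper_width"],s["time_s"])
C=cam("wrist"); im,d=optics.grab_frame("wrist"); P=cloud(C,d,d>0); cv2.imwrite("pics/w4.png",im[:,:,::-1])
print(hole(P,(502.7,257.8)))
e=(P[:,2]>67)&(P[:,2]<73)&(np.abs(np.hypot(P[:,0]-520,P[:,1]-219)-89)<6); print(circ(P[e][:,:2]))
for r in optics.place_of("wrist","pot_yellow_mid")[:2]: print(round(r["conf"],2),np.round(r["at"]),at_z(C,r["at"],s["ee_pos"][2]-9).round(1)[0])
```

```text
[501.60742193 256.71995235 163.13192534] [1.79965686e+02 9.66035823e-02 2.39751400e+01] 19.623413768035498 13.0
(array([499.6, 257. ]), array([1.9, 1.3]), 1532, np.float64(69.4))
(array([519.57464143, 219.92776688]), np.float64(88.59584503257263))
0.97 [319. 241.] [498.5 255.5 154.1]
```

View pics/w4.png

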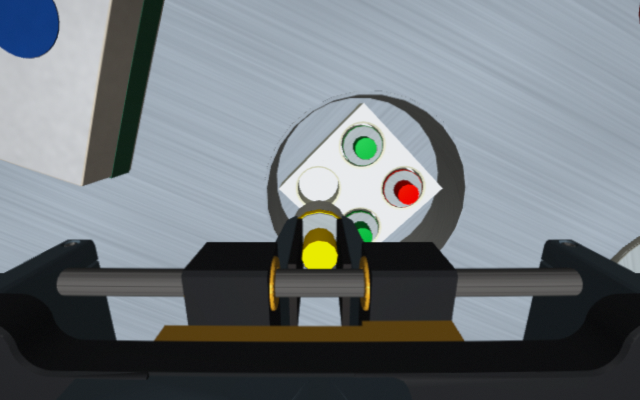

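The view shows the yellow pot held upright at (319,253) and the last empty pocket at (319,185). The red pot is seated at (403,188). The yellow pot sits about 1 mm toward −x in the tool, so I'm compensating and lowering.

>>> {"op": "send_rows", "data": {
  "targets": [
    [[0,0,0,0.006,0.004,0,1],[0,0,0,0,0,-0.15,1],[0,0,0,0,0,-0.15,1],[0,0,0,0,0,-0.1,1],[0,0,0,0,0,-0.05,1],[0,0,0,0,0,-0.02,1],[0,0,0,0,0,-0.01,1],[0,0,0,0,0,-0.01,1],[0,0,0,0,0,-0.01,1],[0,0,0,0,0,-0.005,1],[0,0,0,0,0,0,1]]
  ]
}}

```text
time_s: 14.2
ee_pos: [503.5, 258.7, 62.8]
ee_rot: [180.0, -0.0, 24.0]
force: [-0.2, 0.4, -1.4]
gripper_width: 19.8
gripper_force: 12.0
```

>>> {"op": "send_rows", "data": {
  "targets": [
    [[0,0,0,0,0,-0.03,1],[0,0,0,0,0,-0.03,1],[0,0,0,0,0,-0.02,1],[0,0,0,0,0,-0.01,1],[0,0,0,0,0,0,1]]
  ]
}}

```text
time_s: 14.7
ee_pos: [503.2, 258.5, 44.0]
ee_rot: [180.0, 0.1, 24.0]
force: [0.2, -0.3, -1.3]
gripper_width: 19.6
gripper_force: 12.0
```

>>> {"op": "send_rows", "data": {
  "targets": [
    [[0,0,0,0,0,-0.004,1],[0,0,0,0,0,0,0.15],[0,0,0,0,0,0,0.15],[0,0,0,0,0,0,0.15],[0,0,0,0,0,0.03,0.15],[0,0,0,0,0,0.1,0.15],[0,0,0,0,0,0.2,0.15],[0,0,0,0,0,0.2,0.15],[0,0,0,0,0,0.12,-0.3],[0,0,0,0,0,0,-0.3],[0,0,0,0,0,0,-0.3]]
  ]
}}

```text
time_s: 15.8
ee_pos: [503.3, 258.5, 174.2]
ee_rot: [180.0, -0.1, 24.0]
force: [-0.3, 0.3, -0.9]
gripper_width: 58.3
gripper_force: 0.0
```

Run:
```python
from h import *
s=env.state(); print(s["ee_pos"],s["time_s"])
C=cam("wrist"); im,d=optics.grab_frame("wrist")
P=cloud(C,d,d>0); r,c=np.nonzero(d>0); hsv=cv2.cvtColor(im,cv2.COLOR_RGB2HSV)[r,c]
for n,a,b,g in (("yel",20,35,(502.7,257.8)),("red",0,8,(536.3,181.4)),("green",40,90,(481,203)),("green",40,90,(558,236))):
    e=(hsv[:,0]>=a)&(hsv[:,0]<b)&(hsv[:,1]>130)&(P[:,2]>30)&(np.hypot(P[:,0]-g[0],P[:,1]-g[1])<20)
    if e.sum()>20: t=e&(P[:,2]>P[e][:,2].max()-5); print(n,e.sum(),P[t].mean(0).round(1),P[e][:,2].max())
e=(P[:,2]>67)&(P[:,2]<73)&(np.abs(np.hypot(P[:,0]-520,P[:,1]-219)-89)<6); print(circ(P[e][:,:2]))
```

```text
[503.32749661 258.54130774 174.23431072] 15.8
yel 405 [502.5 258.7  59.2] 61.72966744187522
red 445 [536.4 182.8  59.2] 60.95742723876765
green 381 [481.  203.4  59.2] 61.39345686873315
green 362 [558.  237.4  59.2] 61.05780798882239
(array([519.58557448, 219.9609427 ]), np.float64(88.56225179775949))
```

>>> {"op": "send_rows", "data": {
  "targets": [
    [[0,0,0,0.022,-0.226,0,-0.3],[0,0,0,0.022,-0.226,0,-0.3],[0,0,0,0.022,-0.226,0,-0.3],[0,0,0,0.022,-0.226,0,-0.3],[0,0,0,0.022,-0.226,0,-0.3],[0,0,0,0.022,-0.226,0,-0.3],[0,0,0,0.022,-0.226,0,-0.3],[0,0,0,0.022,-0.226,0,-0.3],[0,0,0,0.022,-0.226,0,-0.3],[0,0,0,0.022,-0.226,0,-0.3],[0,0,0,0,0,0,-0.3],[0,0,0,0,0,0,-0.3]]
  ]
}}

```text
time_s: 17.05
ee_pos: [546.4, -193.8, 171.9]
ee_rot: [-179.8, 0.1, 23.9]
force: [-0.3, 1.2, 0.2]
gripper_width: 59.4
gripper_force: 0.0
```

Run:
```python
from h import *
s=env.state(); print(s["ee_pos"],s["ee_rot"],s["gripper_width"],s["time_s"])
C=cam("wrist"); im,d=optics.grab_frame("wrist"); cv2.imwrite("pics/w5.png",im[:,:,::-1])
P=cloud(C,d,d>0); r,c=np.nonzero(d>0); hsv=cv2.cvtColor(im,cv2.COLOR_RGB2HSV)[r,c]
n=np.hypot(P[:,0]-547,P[:,1]+193)<35
e=n&(hsv[:,2]<70)&(P[:,2]>68)&(P[:,2]<80); print("knob",e.sum(),P[e].mean(0),circ(P[e][:,:2]),P[e][:,2].max())
e=n&(hsv[:,0]>95)&(hsv[:,0]<130)&(hsv[:,1]>120)&(P[:,2]>40)&(P[:,2]<50); print("collar top",e.sum(),P[e].mean(0),circ(P[e][:,:2]))
for k,z in (("inner_knob",62),("outer_collar",31)):
  for r in optics.place_of("wrist",k)[:1]: print(k,round(r["conf"],2),np.round(r["at"]),at_z(C,r["at"],z).round(1)[0])
```

```text
[ 546.36796701 -193.78496628  171.85053732] [-1.79823700e+02  1.43457616e-01  2.38701682e+01] 59.39018240385754 17.05
knob 503 [ 547.62714147 -192.54081796   74.00886902] (array([ 547.42242809, -192.62989854]), np.float64(8.186529381271171)) 76.51690523431233
collar top 859 [ 549.70968465 -191.42120441   44.93757763] (array([ 546.54383385, -193.02195396]), np.float64(20.306248766261785))
outer_collar 0.73 [318. 187.] [ 544.7 -192.8   31. ]
```

View pics/w5.png

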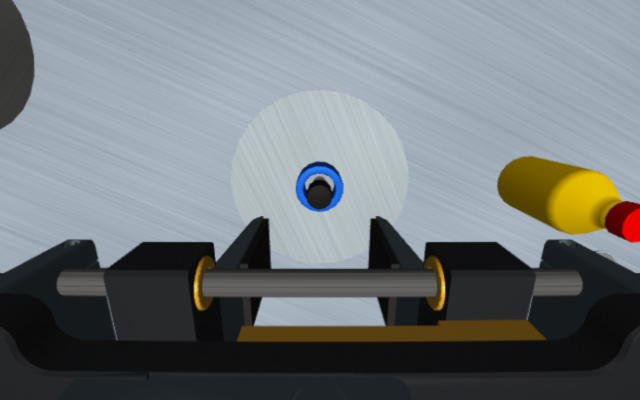

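The view shows the black knob at (319,193) inside the blue collar, centred between the fingers, with the knob top at z=74 as expected. All four pots have their tops level at z≈59. Now gripping the knob.

>>> {"op": "send_rows", "data": {
  "targets": [
    [[0,0,0,0,0.004,-0.2,-0.3],[0,0,0,0,0,-0.2,-0.3],[0,0,0,0,0,-0.12,-0.3],[0,0,0,0,0,-0.05,-0.3],[0,0,0,0,0,-0.03,-0.3],[0,0,0,0,0,0,-0.3],[0,0,0,0,0,0,-0.3]]
  ],
  "grip_force": 40
}}

```text
time_s: 17.9
ee_pos: [548.5, -192.7, 55.1]
ee_rot: [179.9, -0.1, 24.0]
force: [0.3, -0.2, 0.0]
gripper_width: 59.7
gripper_force: 0.0
```

>>> {"op": "send_rows", "data": {
  "targets": [
    [[0,0,0,0,0,-0.015,1],[0,0,0,0,0,0,1],[0,0,0,0,0,0,1],[0,0,0,0,0,0,1],[0,0,0,0,0,0,1],[0,0,0,0,0,0,1],[0,0,0,0,0,0,1],[0,0,0,0,0,0,1]]
  ]
}}

```text
time_s: 18.7
ee_pos: [547.5, -192.8, 50.9]
ee_rot: [180.0, -0.0, 24.0]
force: [-0.3, 0.4, 1.9]
gripper_width: 23.2
gripper_force: 40.0
```

>>> {"op": "send_rows", "data": {
  "targets": [
    [[0,0,0,0,0,0.02,1],[0,0,0,0,0,0.05,1],[0,0,0,0,0,0.1,1],[0,0,0,0,0,0.05,1],[0,0,0,0,0,0,1]]
  ]
}}

```text
time_s: 19.2
ee_pos: [548.6, -193.0, 96.5]
ee_rot: [179.8, -0.2, 24.0]
force: [0.3, -0.8, -4.0]
gripper_width: 23.3
gripper_force: 40.0
```

>>> {"op": "send_rows", "data": {
  "targets": [
    [[0,0,0,0,0,0.1,1],[0,0,0,0,0,0.15,1],[0,0,0,0,0,0.1,1],[0,0,0,-0.01,0.06,0,1],[0,0,0,-0.01,0.12,0,1],[0,0,0,-0.01,0.17,0,1],[0,0,0,-0.01,0.17,0,1],[0,0,0,-0.01,0.17,0,1],[0,0,0,-0.01,0.17,0,1],[0,0,0,-0.01,0.17,0,1]]
  ]
}}

```text
time_s: 20.2
ee_pos: [531.4, 15.5, 162.7]
ee_rot: [-179.9, 0.2, 24.0]
force: [0.1, -0.6, -4.2]
gripper_width: 23.1
gripper_force: 40.0
```

>>> {"op": "send_rows", "data": {
  "targets": [
    [[0,0,0,-0.01,0.17,0,1],[0,0,0,-0.01,0.17,0,1],[0,0,0,-0.01,0.17,0,1],[0,0,0,-0.01,0.17,0,1],[0,0,0,-0.01,0.17,0,1],[0,0,0,-0.01,0.12,0,1],[0,0,0,-0.01,0.062,0,1],[0,0,0,0,0,0,1],[0,0,0,0,0,0,1],[0,0,0,0,0,0,1]]
  ]
}}

```text
time_s: 21.2
ee_pos: [519.3, 218.6, 164.4]
ee_rot: [180.0, 0.1, 23.9]
force: [0.7, -0.8, -4.6]
gripper_width: 22.9
gripper_force: 40.0
```

Run:
```python
from h import *
for i in range(4):
    s=env.state(); print(s["ee_pos"].round(1),s["ee_rot"].round(2),s["gripper_width"],s["time_s"])
    C=cam("wrist"); im,d=optics.grab_frame("wrist")
cv2.imwrite("pics/w6.png",im[:,:,::-1])
P=cloud(C,d,d>0); z=s["ee_pos"][2]
e=(np.hypot(P[:,0]-520,P[:,1]-220)<110)&(abs(P[:,2]-(z-31))<5); q=P[e]
A=np.c_[q[:,:2]-[520,220],np.ones(len(q))]; print("lid top plane",len(q),np.linalg.lstsq(A,q[:,2],rcond=None)[0])
C2=cam("top"); im,d=optics.grab_frame("top"); cv2.imwrite("pics/t2.png",im[:,:,::-1])
```

```text
[519.3 218.6 164.4] [1.7996e+02 6.0000e-02 2.3940e+01] 22.906906907363037 21.2
[519.4 218.5 164.6] [1.7997e+02 4.0000e-02 2.3920e+01] 23.232530359563157 21.25
[519.5 218.7 164.7] [1.7998e+02 2.0000e-02 2.3920e+01] 23.101266992324952 21.3
[519.6 218.8 164.8] [1.7998e+02 1.0000e-02 2.3920e+01] 23.07557159136871 21.35
lid top plane 34514 [-8.73102320e-04 -4.99383027e-04  1.31198208e+02]
```

View pics/w6.png

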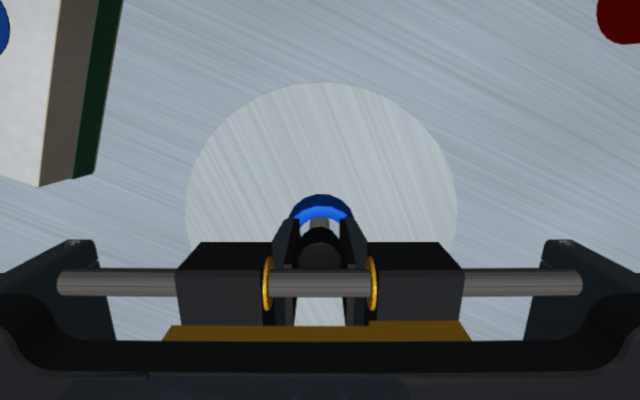

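The view shows both lids held level by the knob, with the outer lid nested and its collar at (320,208). I'm lowering gently.

>>> {"op": "send_rows", "data": {
  "targets": [
    [[0,0,0,0,0.003,-0.04,1],[0,0,0,0,0,-0.06,1],[0,0,0,0,0,-0.05,1],[0,0,0,0,0,-0.03,1],[0,0,0,0,0,-0.015,1],[0,0,0,0,0,-0.015,1],[0,0,0,0,0,-0.01,1],[0,0,0,0,0,0,1]]
  ]
}}

```text
time_s: 22.25
ee_pos: [519.4, 220.4, 120.7]
ee_rot: [180.0, 0.0, 24.0]
force: [-0.8, -0.5, -4.5]
gripper_width: 23.0
gripper_force: 40.0
```

>>> {"op": "send_rows", "data": {
  "targets": [
    [[0,0,0,0,0,-0.01,1],[0,0,0,0,0,-0.007,1],[0,0,0,0,0,0,1]]
  ]
}}

```text
time_s: 22.55
ee_pos: [519.3, 220.3, 117.3]
ee_rot: [180.0, 0.0, 24.0]
force: [-0.3, -0.2, -4.6]
gripper_width: 23.0
gripper_force: 40.0
```

>>> {"op": "send_rows", "data": {
  "targets": [
    [[0,0,0,0,0,-0.006,1],[0,0,0,0,0,-0.004,1],[0,0,0,0,0,0,1]]
  ]
}}

```text
time_s: 22.85
ee_pos: [519.4, 220.3, 115.2]
ee_rot: [180.0, 0.0, 24.0]
force: [-0.1, 0.6, -4.4]
gripper_width: 23.0
gripper_force: 40.0
```

>>> {"op": "send_rows", "data": {
  "targets": [
    [[0,0,0,0,0,-0.004,1],[0,0,0,0,0,-0.004,1],[0,0,0,0,0,0,1]]
  ]
}}

```text
time_s: 23.15
ee_pos: [519.5, 220.4, 114.9]
ee_rot: [180.0, -0.0, 24.0]
force: [-2.5, -1.7, 4.9]
gripper_width: 22.8
gripper_force: 40.0
```

Contact at the expected height (+5 N), so the lid is seated. Opening wide in place and checking.

>>> {"op": "send_rows", "data": {
  "targets": [
    [[0,0,0,0,0,0.002,0.3],[0,0,0,0,0,0,-0.7],[0,0,0,0,0,0,-0.7],[0,0,0,0,0,0,-0.7],[0,0,0,0,0,0,-0.7],[0,0,0,0,0,0,-0.7],[0,0,0,0,0,0,-0.7],[0,0,0,0,0,0,-0.7]]
  ]
}}

```text
time_s: 23.95
ee_pos: [519.4, 220.4, 114.1]
ee_rot: [180.0, 0.0, 24.0]
force: [0.1, -0.2, 0.1]
gripper_width: 77.4
gripper_force: 0.0
```

Run:
```python
from h import *
s=env.state(); print(s["ee_pos"].round(1),s["ee_rot"].round(2),s["gripper_width"],s["time_s"])
C=cam("wrist"); im,d=optics.grab_frame("wrist"); cv2.imwrite("pics/w7.png",im[:,:,::-1])
P=cloud(C,d,d>0); r,c=np.nonzero(d>0); hsv=cv2.cvtColor(im,cv2.COLOR_RGB2HSV)[r,c]
n=np.hypot(P[:,0]-519.5,P[:,1]-220)<35
e=n&(hsv[:,2]<70)&(P[:,2]>132)&(P[:,2]<142); print("knob top",e.sum(),P[e].mean(0),circ(P[e][:,:2]))
e=n&(hsv[:,0]>95)&(hsv[:,0]<130)&(hsv[:,1]>120); t=e&(abs(P[:,2]-109)<4); print("collar",e.sum(),P[t].mean(0),circ(P[t][:,:2]))
e=(np.hypot(P[:,0]-520,P[:,1]-220)<110)&(abs(P[:,2]-81)<5); q=P[e]
A=np.c_[q[:,:2]-[520,220],np.ones(len(q))]; print("lid top plane",len(q),np.linalg.lstsq(A,q[:,2],rcond=None)[0])
```

```text
[519.4 220.4 114.1] [180.   0.  24.] 77.35815993970272 23.95
knob top 1137 [522.27014197 222.07727259 137.66823276] (array([521.34707746, 221.66275336]), np.float64(7.469682239788914))
collar 2626 [524.74665065 221.43163392 108.94727315] (array([518.67231405, 219.10539821]), np.float64(20.036079331386155))
lid top plane 38732 [ 1.39938500e-05 -4.63268858e-04  8.12854681e+01]
```

View pics/w7.png

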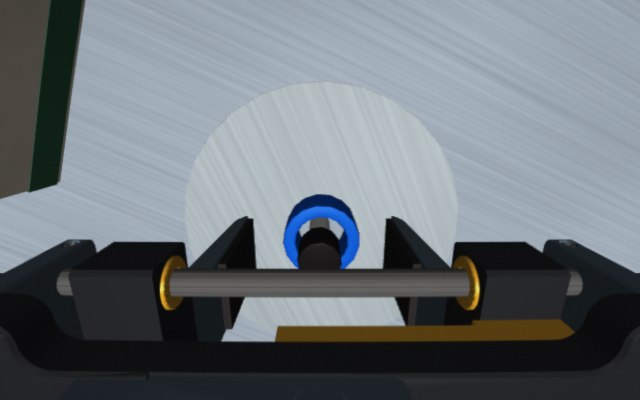

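The view shows the collar at (320,235) centred between the open fingers. The lid top is level at z=81.3, so the inner lid is seated. I'm moving down to the collar.

>>> {"op": "send_rows", "data": {
  "targets": [
    [[0,0,0,0,-0.003,-0.05,-0.7],[0,0,0,0,0,-0.05,-0.7],[0,0,0,0,0,-0.03,-0.7],[0,0,0,0,0,-0.01,-0.7],[0,0,0,0,0,0,-0.7]]
  ],
  "grip_force": 25
}}

```text
time_s: 24.5
ee_pos: [519.2, 219.7, 85.5]
ee_rot: [180.0, 0.1, 24.0]
force: [0.1, 0.3, -0.1]
gripper_width: 77.5
gripper_force: 0.0
```

>>> {"op": "send_rows", "data": {
  "targets": [
    [[0,0,0,0,0,0,0.05],[0,0,0,0,0,0,0.05],[0,0,0,0,0,0,0.2],[0,0,0,0,0,0,1],[0,0,0,0,0,0,1],[0,0,0,0,0,0,1],[0,0,0,0,0,0,1]]
  ]
}}

```text
time_s: 25.2
ee_pos: [519.6, 219.8, 86.4]
ee_rot: [180.0, -0.0, 24.0]
force: [0.8, -0.7, 2.5]
gripper_width: 48.0
gripper_force: 25.0
```

>>> {"op": "send_rows", "data": {
  "targets": [
    [[0,0,0,0,0,0.01,1],[0,0,0,0,0,0.02,1],[0,0,0,0,0,0.03,1],[0,0,0,0,0,0.02,1],[0,0,0,0,0,0,1]]
  ]
}}

```text
time_s: 25.7
ee_pos: [520.0, 220.0, 103.0]
ee_rot: [180.0, -0.1, 24.0]
force: [-0.8, -0.8, -3.0]
gripper_width: 47.7
gripper_force: 25.0
```

>>> {"op": "send_rows", "data": {
  "targets": [
    [[0,0,0,0,0,0,1],[0,0,0,0,0,0,1]]
  ]
}}

```text
time_s: 25.9
ee_pos: [519.3, 219.7, 102.0]
ee_rot: [180.0, 0.0, 24.0]
force: [0.1, -0.5, -1.8]
gripper_width: 48.0
gripper_force: 25.0
```

Run:
```python
from h import *
for i in range(5):
    s=env.state(); print(s["ee_pos"].round(1),s["force"].round(1))
    C=cam("wrist"); im,d=optics.grab_frame("wrist")
cv2.imwrite("pics/w8.png",im[:,:,::-1])
P=cloud(C,d,d>0); r,c=np.nonzero(d>0); hsv=cv2.cvtColor(im,cv2.COLOR_RGB2HSV)[r,c]
n=np.hypot(P[:,0]-519.5,P[:,1]-220)<35
e=n&(hsv[:,2]<70)&(hsv[:,1]<120)&(np.hypot(P[:,0]-521.5,P[:,1]-221.5)<9)&(P[:,2]<165); print("dark z",e.sum(),np.histogram(P[e][:,2],np.arange(100,166,6)))
```

```text
[519.3 219.7 102. ] [ 0.1 -0.5 -1.8]
[519.2 219.7 101.9] [-0.6 -0.1 -2.5]
[519.3 219.7 102. ] [ 0.2  0.7 -2. ]
[519.3 219.7 102. ] [ 0.8  1.  -2.1]
[519.3 219.7 102. ] [-1.2 -0.5 -1.5]
dark z 911 (array([  0,   0,   8, 108, 112, 136, 547,   0,   0,   0]), array([100, 106, 112, 118, 124, 130, 136, 142, 148, 154, 160]))
```

View pics/w8.png

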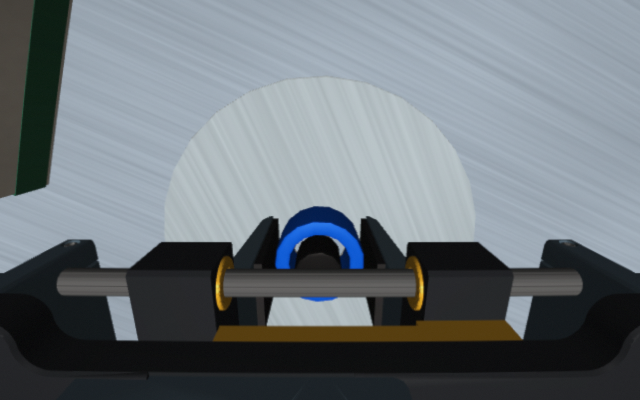

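The collar has risen to (320,252), while the black knob top stays at z≈138. The load is only about −1.9 N, so the inner lid has stayed seated. Continuing the lift.

>>> {"op": "send_rows", "data": {
  "targets": [
    [[0,0,0,0,0,0.03,1],[0,0,0,0,0,0.06,1],[0,0,0,0,0,0.08,1],[0,0,0,0,0,0.08,1],[0,0,0,0,0,0.08,1],[0,0,0,0,0,0.06,1],[0,0,0,0,0,0.03,1],[0,0,0,0,0,0,1],[0,0,0,0,0,0,1],[0,0,0,0,0,0,1],[0,0,0,0,0,0,1],[0,0,0,0,0,0,1]]
  ]
}}

```text
time_s: 27.35
ee_pos: [519.2, 219.7, 185.7]
ee_rot: [180.0, 0.1, 24.0]
force: [0.4, 0.6, -2.4]
gripper_width: 47.5
gripper_force: 25.0
```

Run:
```python
from h import *
s=env.state(); print(s["ee_pos"].round(1),s["force"].round(1),s["gripper_width"],s["gripper_force"],s["time_s"])
C=cam("wrist"); im,d=optics.grab_frame("wrist"); P=cloud(C,d,d>0); z=s["ee_pos"][2]
e=(np.hypot(P[:,0]-520,P[:,1]-220)<110)&(abs(P[:,2]-(z-5))<6); q=P[e]
A=np.c_[q[:,:2]-[520,220],np.ones(len(q))]; print("lid plane",len(q),np.linalg.lstsq(A,q[:,2],rcond=None)[0])
C=cam("scene"); im,d=optics.grab_frame("scene"); cv2.imwrite("pics/s2.png",cv2.resize(im[80:240,270:500,::-1],(800,556),interpolation=cv2.INTER_CUBIC))
```

```text
[519.2 219.7 185.7] [ 0.4  0.6 -2.4] 47.51265131385005 24.999655466526747 27.35
lid plane 41719 [-2.70350368e-03 -1.33403978e-03  1.80592639e+02]
```

View pics/s2.png

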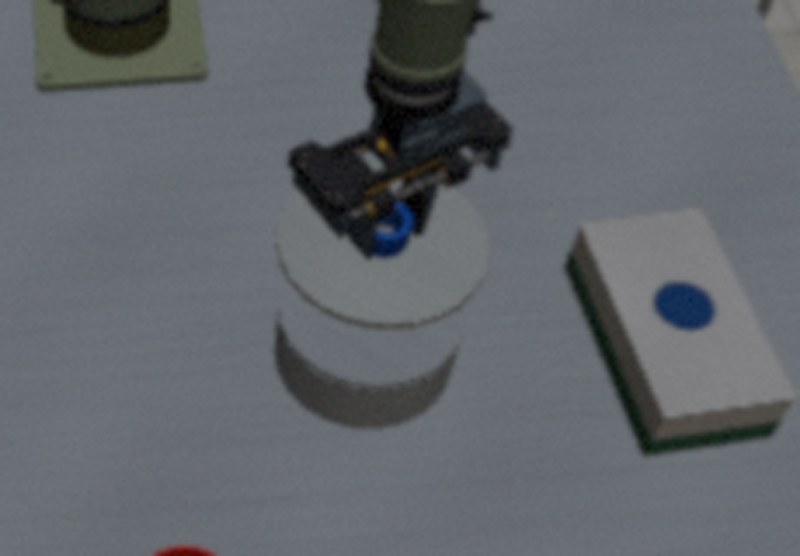

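The scene view shows the outer lid held level by its collar at (390,228), well above the tin, with the inner lid seated below at (370,330). The collar is about 69 mm above the knob centre, so I'm handing in.

```bash
python3 -c "
from workcell import env
print(env.job_done())"
```

```text
the job is handed in; nothing more can be done
None
```

The job is handed in at about 27 s of the 72 s allowed: both pots stand in their pockets, the inner lid is seated on the tin, and the arm is still holding the outer lid level about 69 mm above the black knob; the hand-in call returned no verdict.

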